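# Show the tall vial to the inspection camera

### The arm

A 6-joint arm with a two-finger parallel gripper is mounted at the origin on the work surface. World frame = base frame: x ahead of the robot, y to its left, z up, the work surface at z = 0. Lengths are in m, angles in rad, forces in N, time in s.
With the tool pointing down it reaches from about 0.35 to 0.925 m from the base axis. Payload 6.4 kg.
Tool frame: the origin (TCP) lies midway between the tips of the shut fingers; the grasp point (between the pads) lies 19 mm behind it (robot.grip_point_offset is the distance from the TCP to the grasp point, in m); y points along the fingers, x is the direction in which the jaws open and shut, and the axes are right-handed (so a half turn about y gives the same grasp; the last joint's range is limited). The gripper opens to 85 mm and grips with 20 to 120 N. Pads are 22 mm wide; open, the fingers measure 114 mm over their backs; the gripper's body (76 mm by 85 mm) begins 54 mm behind the grasp point. The pads swing forward as they close: fully open they stand 13 mm farther back than shut.
Start: joints at [0.988, 0.245, 1.558, -0, 1.339, -0.174], TCP at [0.258, 0.596, 0.231] pointing down, gripper open.
Joint ranges: [-3.13, 3.13], [-1.02, 2.26], [0.13, 2.54], [-0.95, 4.09], [0.21, 2.88], [-2.74, 2.74]. Speed limits (rad/s): [2.57, 2.57, 3.14, 3.14, 3.14, 3.14].

### API

Orientations are given as a unit quaternion [w, x, y, z].
In Python, from rig import robot gives the robot as it stands.
- The arm moves only by the shell command python3 -m inch 'ROWS' [OPENING]. ROWS is JSON, a list of rows, each a list of 4 numbers: the shift along the tool's x, y, z in mm, then the turn about the tool's y in degrees. In form: [[tx, ty, tz, turn], ...]. A call has exactly 10 rows; each row is the pose to reach, as a shift and turn from the pose commanded when the call began, along the tool's axes at that moment; what a row does not reach only later rows make up. A row lasts 1/8 s, in which the tool goes at most 62.5 mm and 10.7 degrees, less where a joint would pass 70% of its speed; a pose out of reach is approached as far as the arm can. A call with a gripper value outside its range is refused whole. OPENING is the closure, from 0 (fully open) to 1 (shut), set as the call begins (- or left out, the last holds). The fingers move at their own pace and stop on an object; the grip force is fixed at half the most. Time passes only in rows, so rows that repeat a pose let the fingers close, or fill a call up. It gives the time, the measured TCP pose, the force and the opening at its end, in the units of the state.
- robot.read_state(): the state, without advancing time (a new reading comes with each control period).
- robot.camera(name): name is "scene" or "side" or "wrist"; returns the picture (400x640x3 uint8, red, green, blue); there is no depth.
- robot.camera_params(name): a dict with "intrinsics" (3x3 intrinsics, pixels), "world_from_camera" (4x4, takes a point from camera to world coordinates). Camera axes: x right, y down, z forward; pixel columns grow to the right and rows downward; lengths in m; the calibration is good to about 2 mm. A picture is of the moment at which its call begins: read the wrist's pose just before it. camera_params takes no time and is no camera call; for the wrist camera it gives the pose at the moment of the call.
- robot.close_job(): hands the job in, once; it reports no verdict.
The state is a dict: "t": time; "joints": joint angles; "qvel": joint speeds; "joint_efforts": joint torques, N m; "tool_pos": TCP position; "eef_rot": TCP orientation; "wrist_force": force on the tool from outside, world axes, zero at the start; "moment": the same for the moment, N m; "grip_width": finger opening in m.
Only numpy, scipy, OpenCV 4.12 (cv2) and the standard library are available. Lean on these libraries where they do the work, as an engineer would, in place of code of your own. Each camera call takes 0.05 s, during which the arm holds its last target. There are 200 camera calls.

### The job

Get the vial inspection station ready by pushing its filter drawer fully home, and only then take the tall vial out of the rack. Hold it up in front of the slanted inspection camera without touching the station with it: the vial's base faces the lens, centred on the lens axis and 90 mm from the glass, with the vial lying along that axis, cap up and away. Finish while still holding it there, steady in the gripper, and leave the other vials and the syringe where they are.

Things in the scene. Friction and masses are not known exactly. Their poses are not given: they have to be found in the camera images.
- tall_vial: The tall vial, loose, 30 mm across and 78 mm tall, about 60 g, standing in one of the rack's three holes (which one varies); it is the only tall one; straight brown glass up to 19 mm below the top, then shoulder, narrow neck and aluminium crimp cap; origin at the centre of its underside, z up through the cap. Standing in the rack its underside is 10 mm and its cap top 88 mm above the table.
- short_vial_a: A short vial in another hole of the rack, 30 mm across, 55 mm tall; straight brown glass up to 19 mm below the top, then shoulder, narrow neck and aluminium crimp cap; origin at the centre of its underside, z up through the cap. Leave it alone.
- short_vial_b: The other short vial in the rack, same as the first. Leave it alone.
- loose_vial: A small vial standing on the table, 24 mm across, 45 mm tall; origin at the centre of its underside. Leave it alone.
- syringe: A capped plastic syringe lying on the table, about 145 mm long and 18 mm high; origin under the middle of its length, on the table side; x along it towards the needle cap. Leave it alone.
- rack: White plastic rack fixed to the table, 64 x 240 x 30 mm (x, y, z), with three blind round holes 32 mm wide and 20 mm deep, 80 mm apart along its y axis; origin at the centre of its underside.
- station: Inspection station fixed to the table: a white base box 140 x 120 x 60 mm (x, y, z) with the drawer in its -x face and the black slanted camera between two brackets above it (nothing of it is higher than 180 mm); origin at the centre of its underside, z up.
- drawer (a joint): Filter drawer of the station: 0 = fully home (its grey front panel against the base box), up to 0.06 m = pulled out along the station's -x. Slides with about 2 N of friction, stays where it is left and has a hard stop at 0.
- drawer_lip (a point): Middle of the front (-x) face of the black finger lip on the drawer front, a bar 60 mm wide (along the station's y), 12 mm high and 12 mm proud of the panel, its middle 42 mm above the table; moves with the drawer. With the drawer home it lies 90 mm from the station's origin along the station's -x. Pushing it along the station's +x shuts the drawer.
- camera: The inspection camera, a black barrel 50 mm across with a grey box at its rear, fixed on the station and slanting up towards the station's -x side, its axis 35 degrees off vertical. Origin at the middle of the lens glass (the upper end face), 150 mm above the table straight over the station's origin; its z axis is the lens axis, pointing out of the lens, up and towards the station's -x.
- focus (a point): Focus point in the air, on the lens axis 90 mm out from the glass (about 224 mm above the table): the centre of the tall vial's underside belongs here, with the vial's z along the camera's z.

How it is judged:
On the way, in this order (a step that is already met when the one before it is completed fails the run):
1. the filter drawer is fully home (within 3 mm) while the tall vial still stands in the rack (value of joint drawer below 0.003 m and distance of tall_vial from where it was at the start of the episode below 0.012 m), for 0.2 s.
2. the tall vial is lifted clear of the rack (height (world z) of tall_vial above 0.05 m), for 0.2 s.
At the end, for the whole second after the job is handed in: The drawer is within 4 mm of fully home; the gripper holds the tall vial, at rest and clear of the station, cap up, its underside centre within 20 mm of the focus point and its axis within 0.2 rad (11 degrees) of the lens axis (value of joint drawer below 0.004 m and distance between tall_vial and focus below 0.02 m and angle between the z axis of tall_vial and the z axis of camera, either way round below 0.2 rad and angle between tall_vial's own z axis and vertical below 1 rad and height (world z) of tall_vial above 0.19 m and contact force between the fingers and tall_vial above 1 N and contact force between tall_vial and station below 0.2 N and linear speed of tall_vial below 0.02 m/s and angular speed of tall_vial below 0.15 rad/s); the arm keeps its last pose, push and grip.
It fails at once if the tall vial knocks against the inspection station (contact force between tall_vial and station above 2 N).
It fails at once if a short vial is moved from its hole (distance of any of short_vial_a, short_vial_b from where it was at the start of the episode above 0.015 m).
It fails at once if the loose vial or the syringe is pushed more than 20 mm away (distance of any of loose_vial, syringe from where it was at the start of the episode above 0.02 m).
It also fails if it takes over 56 s, if anything falls off the work surface, if the arm or the gripper's body presses on something with over 40 N, if the wrist force passes 120 N, or if a joint passes its speed limit or range.

## Working session

There is one attempt and no reset: what is moved stays moved. The work goes in short steps, Python scripts to look and compute and a shell command to move; the robot and the scene stay as the last step left them, time stands still between calls to the robot, and variables do not carry over. Pictures are saved under pics/ and viewed, about 8 in all and at most 12, crops included, and the job is handed in when it is done.

```bash
ls; mkdir -p pics; python3 - <<'E'
from rig import robot
import cv2,numpy as np
s=robot.read_state();print({k:np.round(v,4).tolist() for k,v in s.items()},robot.grip_point_offset)
for n in("scene","side","wrist"):
    p=robot.camera_params(n);print(n,np.round(p["intrinsics"],1).tolist(),np.round(p["world_from_camera"],4).tolist())
    cv2.imwrite(f"pics/{n}0.png",robot.camera(n)[:,:,::-1])
E
```

```text
pics
{'t': 0.0, 'joints': [0.9879, 0.2458, 1.559, 0.0, 1.3387, -0.1741], 'qvel': [-0.0003, 0.0016, -0.002, 0.0009, -0.0009, -0.0001], 'joint_efforts': [-0.0001, -42.9512, -32.6126, -0.0001, 0.0055, 0.0], 'tool_pos': [0.258, 0.596, 0.2302], 'eef_rot': [-0.5908, 0.5913, 0.3875, -0.3887], 'wrist_force': [0.1778, -0.8464, -0.5185], 'moment': [0.0117, 0.0185, -0.0199], 'grip_width': 0.0852} 0.0187
scene [[420.3, 0.0, 318.6], [0.0, 420.3, 199.6], [0.0, 0.0, 1.0]] [[0.6532, 0.4569, -0.6038, 1.1907], [0.7572, -0.3932, 0.5216, -0.568], [0.0009, -0.7979, -0.6028, 0.7472], [0.0, 0.0, 0.0, 1.0]]
side [[423.8, 0.0, 318.7], [0.0, 423.8, 192.4], [0.0, 0.0, 1.0]] [[-0.8512, -0.4155, 0.3207, 0.3031], [-0.5249, 0.6726, -0.5216, 0.3971], [0.001, -0.6123, -0.7906, 0.8153], [0.0, 0.0, 0.0, 1.0]]
wrist [[352.3, 0.0, 325.6], [0.0, 352.3, 200.0], [0.0, 0.0, 1.0]] [[0.398, 0.8803, 0.2584, 0.1916], [0.9174, -0.381, -0.115, 0.6252], [-0.0028, 0.2828, -0.9592, 0.3725], [0.0, 0.0, 0.0, 1.0]]
```

View pics/scene0.png

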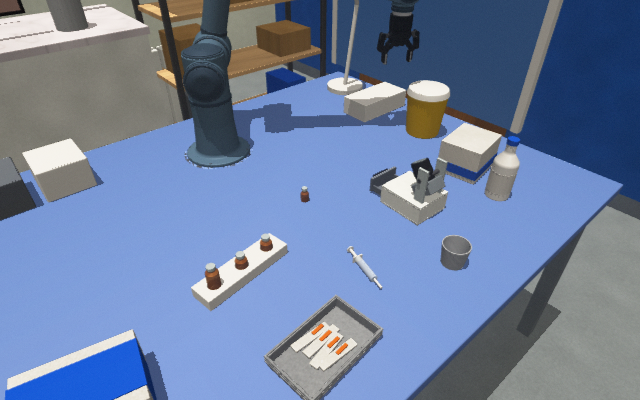

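View pics/side0.png

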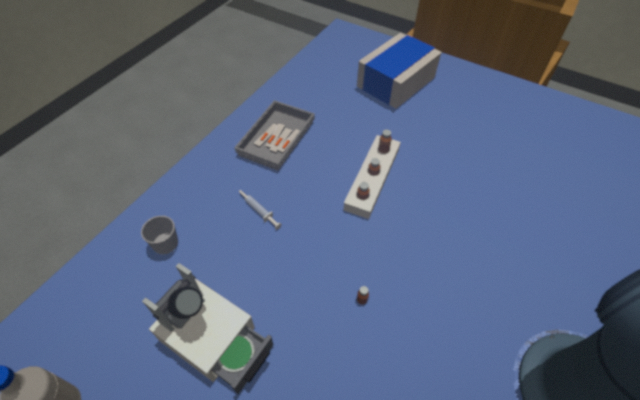

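The scene picture shows the rack at about (240,268) with the tall vial at its near end (213,276), and the station at (415,195) with its drawer open to the left. The side picture shows the station at (200,330), its drawer out to the lower right, and the tall vial at (386,140).

```bash
python3 - <<'E'
import cv2,numpy as np
a=cv2.imread("pics/scene0.png")[140:240,350:480]; b=cv2.imread("pics/side0.png")[255:395,130:290]
c=cv2.imread("pics/scene0.png")[230:310,185:295]; d=cv2.imread("pics/side0.png")[120:225,335:410]
f=lambda i,w:cv2.copyMakeBorder((lambda r:r[:300])(cv2.resize(i,None,fx=w/i.shape[1],fy=w/i.shape[1],interpolation=cv2.INTER_CUBIC)),0,0,0,0,0)
def fit(i):
    s=min(400/i.shape[1],300/i.shape[0]);r=cv2.resize(i,None,fx=s,fy=s,interpolation=cv2.INTER_CUBIC);print(s)
    return cv2.copyMakeBorder(r,0,300-r.shape[0],0,400-r.shape[1],0)
cv2.imwrite("pics/c1.png",np.vstack([np.hstack([fit(a),fit(b)]),np.hstack([fit(c),fit(d)])]))
E
```

```text
3.0
2.142857142857143
3.6363636363636362
2.857142857142857
```

View pics/c1.png

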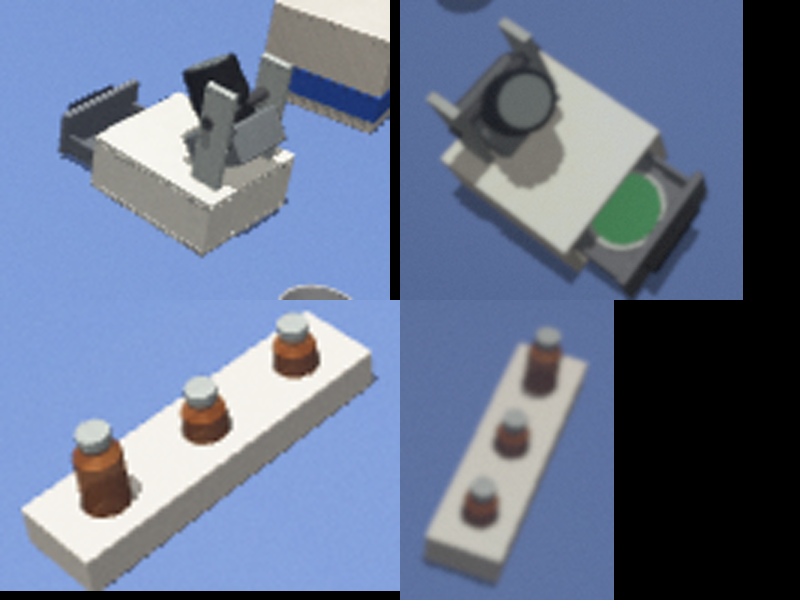

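The crops show the station's white top (scene corners about (382,187), (419,209), (447,192), (410,172); side corners (251,317), (209,371), (151,329), (199,279)), the lens in side at (188,303), and the tall vial's cap at scene (211,265), side (386,131).

```bash
cat > h.py <<'E'
from rig import robot
import numpy as np,cv2
def ray(n,uv,p=None):
    p=p or robot.camera_params(n);T=np.array(p["world_from_camera"]);d=T[:3,:3]@np.linalg.solve(p["intrinsics"],[uv[0],uv[1],1.]);return T[:3,3],d/np.linalg.norm(d)
def onz(n,uv,z,p=None):
    o,d=ray(n,uv,p);return o+d*(z-o[2])/d[2]
def tri(rays):
    A=sum(np.eye(3)-np.outer(d,d) for o,d in rays);b=sum((np.eye(3)-np.outer(d,d))@o for o,d in rays);x=np.linalg.solve(A,b)
    return x,[np.linalg.norm(np.cross(x-o,d)) for o,d in rays]
def proj(n,X,p=None):
    p=p or robot.camera_params(n);T=np.array(p["world_from_camera"]);c=T[:3,:3].T@(np.array(X)-T[:3,3]);u=np.array(p["intrinsics"])@c;return u[:2]/u[2]
E
python3 - <<'E'
from h import *
np.set_printoptions(precision=4,suppress=True)
sc=dict(L=(381.7,186.7),F=(419,208.7),R=(447.3,192.3),B=(410,172));sd=dict(R=(251.3,316.6),Bo=(209.3,370.7),L=(151,328.7),T=(199,279.3))
for k,v in sc.items():print("scene",k,onz("scene",v,.06))
for k,v in sd.items():print("side",k,onz("side",v,.06))
print("lens",onz("side",(188.3,302.6),.15))
print("cap",tri([ray("scene",(210.7,265.4)),ray("side",(386.5,131.6))]))
# short caps
for a,b in(((200,390),(515,420)),((293,327),(483,489))):
    print("short",tri([ray("scene",(a[0]/3.636+185,(a[1]-300)/3.636+230)),ray("side",((b[0]-400)/2.857+335,(b[1]-300)/2.857+120))]))
print("loose",onz("scene",(305,188),.045),onz("side",(363,289),.045))
print("syr",onz("scene",(349,249),.01),onz("scene",(380,287),.01),onz("side",(241,192),.01),onz("side",(278,226),.01))
E
```

```text
scene L [0.5728 0.2014 0.06  ]
scene F [0.7051 0.2013 0.06  ]
scene R [0.7099 0.3195 0.06  ]
scene B [0.5763 0.3213 0.06  ]
side R [0.5634 0.2095 0.06  ]
side Bo [0.5665 0.3228 0.06  ]
side L [0.7037 0.3225 0.06  ]
side T [0.6954 0.2031 0.06  ]
lens [0.6354 0.2674 0.15  ]
cap (array([ 0.5562, -0.3281,  0.0885]), [np.float64(0.0009293068509602874), np.float64(0.0009293068509604959)])
short (array([ 0.5432, -0.2495,  0.0601]), [np.float64(0.0006752082943844008), np.float64(0.0006752082943844632)])
short (array([ 0.5319, -0.1703,  0.0594]), [np.float64(0.0011166799521891177), np.float64(0.0011166799521893016)])
loose [0.4197 0.0461 0.045 ] [0.4166 0.0467 0.045 ]
syr [ 0.6583 -0.0069  0.01  ] [ 0.7941 -0.0401  0.01  ] [ 0.7894 -0.037   0.01  ] [ 0.6577 -0.0038  0.01  ]
```

Measured station: centre about (0.638, 0.263), yaw about −2°. Tall vial's cap is at (0.556, −0.328, 0.0885), which fits the stated 88 mm. The tool always points down, so I will have to pivot the vial 35° in the hand, against the rack's edge. The drawer comes first: I shut the fingers and hover in front of it for a close look.

```bash
python3 -m inch '[[-15,0,-18,-2],[-50,0,-60,-6],[-90,0,-110,-10],[-130,0,-160,-14],[-170,0,-205,-17],[-205,0,-250,-20],[-228,0,-278,-21.4],[-238,0,-290,-21.4],[-238,0,-290,-21.4],[-238,0,-290,-21.4]]' 1; python3 - <<'E'
from h import *
s=robot.read_state();p=robot.camera_params("wrist");print(np.round(s["tool_pos"],4),np.round(s["joints"],2))
np.savez("w1.npz",K=p["intrinsics"],T=p["world_from_camera"])
cv2.imwrite("pics/w1.png",robot.camera("wrist")[:,:,::-1])
E
```

```text
t: 1.4
tool_pos: [0.4293, 0.2637, 0.2311]
eef_rot: [0.509, -0.508, -0.491, 0.491]
wrist_force: [-0.1, 0.1, -0.2]
grip_width: -0.0
[0.4293 0.2637 0.2311] [ 0.33 -0.1   1.93  0.    1.32 -1.21]
```

View pics/w1.png

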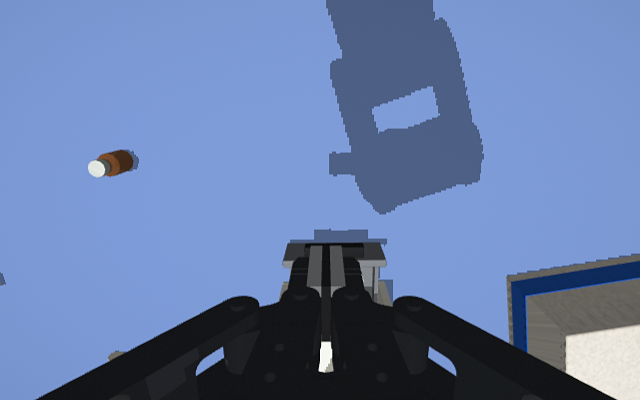

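The wrist view looks down at the drawer: the lip's front edge runs from (314,230) to (368,230) and the panel's top edge from (287,241) to (386,241), with the loose vial at (110,163), well away.

```bash
python3 - <<'E'
from h import *
np.set_printoptions(precision=4,suppress=True)
z=np.load("w1.npz");p=dict(intrinsics=z["K"],world_from_camera=z["T"])
for uv in((314,230),(368,230)):print("lip",onz("w",uv,.048,p))
for uv in((287,240),(386,239)):print("panel",[onz("w",uv,h,p) for h in(.05,.06)])
for uv in((271.4,339),(238.3,390.3)):print("side panel",onz("side",uv,.055))
print(np.array(robot.camera_params("wrist")["world_from_camera"])[:3,3])
E
```

```text
lip [0.483  0.2504 0.048 ]
lip [0.4849 0.3037 0.048 ]
panel [array([0.4919, 0.2234, 0.05  ]), array([0.4877, 0.2247, 0.06  ])]
panel [array([0.4942, 0.3213, 0.05  ]), array([0.49  , 0.3196, 0.06  ])]
side panel [0.5094 0.2224 0.055 ]
side panel [0.5066 0.3209 0.055 ]
[0.3568 0.2664 0.3734]
```

```bash
python3 -m inch '[[2,40,0,0],[5,90,0,0],[8,140,0,0],[8,180,0,0],[8,203,0,0],[8,203,-12,0],[8,203,-30,0],[8,203,-50,0],[8,203,-66,0],[8,203,-75,0]]' 1; python3 -m inch '[[0,0,-4,0],[0,0,-8,0],[0,0,-11,0],[0,0,-14,0],[0,0,-16,0],[0,0,-18,0],[0,0,-20,0],[0,0,-22,0],[0,0,-23,0],[0,0,-24,0]]'
```

```text
t: 2.7
tool_pos: [0.5063, 0.2687, 0.0292]
eef_rot: [-0.509, 0.509, 0.491, -0.491]
wrist_force: [-2.5, 1.1, 2.1]
grip_width: -0.0001
t: 3.95
tool_pos: [0.5291, 0.2673, 0.0282]
eef_rot: [0.509, -0.509, -0.491, 0.491]
wrist_force: [-1.6, 2.0, -0.0]
grip_width: -0.0
```

```bash
python3 -m inch '[[0,0,-1,0],[0,0,-2,0],[0,0,-3,0],[0,0,-4,0],[0,0,-5,0],[0,0,-6,0],[0,0,-6,0],[0,0,-6,0],[0,0,-6,0],[0,0,-6,0]]'
```

```text
t: 5.2
tool_pos: [0.5353, 0.2669, 0.0284]
eef_rot: [-0.509, 0.509, 0.491, -0.491]
wrist_force: [-0.8, 0.3, -1.6]
grip_width: -0.0
```

```bash
python3 -m inch '[[0,0,-1,0],[0,0,-1,0],[0,0,-2,0],[0,0,-2,0],[0,0,-3,0],[0,0,-3,0],[0,0,-4,0],[0,0,-4,0],[0,0,-4,0],[0,0,-4,0]]'
```

```text
t: 6.45
tool_pos: [0.5366, 0.2669, 0.0282]
eef_rot: [0.51, -0.507, -0.489, 0.493]
wrist_force: [-12.8, -1.1, 9.7]
grip_width: -0.0
```

Contact with the hard stop: the force rose to 13 N with only 1.3 mm of travel for 4 mm commanded. Now I back off, rise and go to the rack.

```bash
python3 -m inch '[[0,0,10,0],[0,0,35,0],[0,-30,60,0],[0,-80,70,0],[0,-130,70,0],[0,-175,70,0],[0,-205,70,0],[-20,-210,66,0],[-60,-210,55,-2],[-110,-210,40,-4]]' 0.4; python3 -m inch '[[-50,0,-14,-1],[-105,0,-30,-2],[-160,0,-46,-3],[-215,0,-62,-4],[-270,0,-78,-5],[-325,0,-94,-6],[-380,0,-110,-6],[-430,0,-123,-6],[-465,0,-130,-6],[-482,0,-132,-6]]'; python3 - <<'E'
from h import *
s=robot.read_state();p=robot.camera_params("wrist");print(np.round(s["tool_pos"],4),np.round(s["joints"],2),s["grip_width"])
np.savez("w2.npz",K=p["intrinsics"],T=p["world_from_camera"])
cv2.imwrite("pics/w2.png",robot.camera("wrist")[:,:,::-1])
E
```

```text
t: 7.7
tool_pos: [0.4959, 0.1577, 0.2389]
eef_rot: [-0.49, 0.491, 0.51, -0.508]
wrist_force: [-0.1, -0.1, 0.3]
grip_width: 0.051
t: 8.95
tool_pos: [0.644, -0.3208, 0.2381]
eef_rot: [0.464, -0.465, -0.533, 0.533]
wrist_force: [-0.9, 0.3, -0.6]
grip_width: 0.0509
[ 0.644  -0.3208  0.2381] [-0.62  0.4   1.35 -0.    1.39 -2.33] 0.05090627977631833
```

View pics/w2.png

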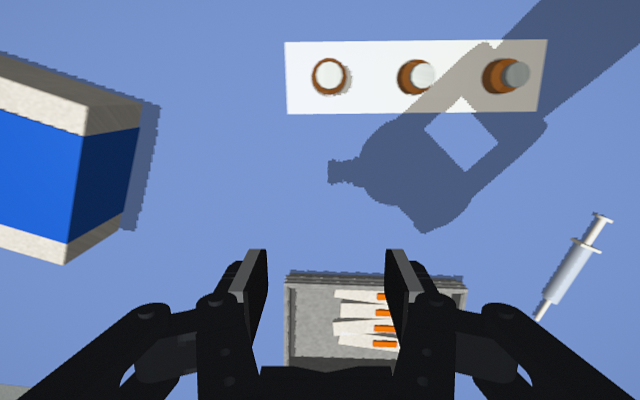

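The wrist view shows the rack nearly level in the picture, with corners (288,114), (537,111), (547,40), (285,42), and the tall vial's cap at (329,75), nearly straight below the camera.

```bash
python3 - <<'E'
from h import *
from scipy.spatial.transform import Rotation as Ro
np.set_printoptions(precision=4,suppress=True)
z=np.load("w2.npz");p=dict(intrinsics=z["K"],world_from_camera=z["T"])
c=onz("w",(329,75),.088,p);print("cap",c)
T=z["T"];d=ray("w",(329,75),p)
im=lambda n,uv:ray(n,uv)
print("tri3",tri([d,ray("scene",(210.7,265.4)),ray("side",(386.5,131.6))]))
C=[onz("w",u,.03,p) for u in((288,114),(537,111),(547,40),(285,42))];print(np.array(C))
e=C[1]-C[0];print("rack y heading",np.degrees(np.arctan2(e[1],e[0])),np.linalg.norm(e))
e=C[2]-C[3];print("rack y heading",np.degrees(np.arctan2(e[1],e[0])),np.linalg.norm(e))
s=robot.read_state();q=s["eef_rot"];R=Ro.from_quat([q[1],q[2],q[3],q[0]]).as_matrix();print("head",np.degrees(np.arctan2(R[1,0],R[0,0])))
print("shift tool",R.T@(c-s["tool_pos"])*1000)
E
```

```text
cap [ 0.5561 -0.3303  0.088 ]
tri3 (array([ 0.5563, -0.329 ,  0.0883]), [np.float64(0.0012496808748365645), np.float64(0.0015989881549684241), np.float64(0.0005344747751418383)])
[[ 0.5936 -0.3646  0.03  ]
 [ 0.558  -0.1271  0.03  ]
 [ 0.4959 -0.1372  0.03  ]
 [ 0.5302 -0.3741  0.03  ]]
rack y heading 98.52485515236799 0.24016169486932956
rack y heading 98.2427994896004 0.23938866956217267
head 97.8411155749066
shift tool [  3.8876 149.9963  88.083 ]
```

```bash
python3 -m inch '[[1,0,20,0],[3,0,55,-0.5],[3.5,0,80,-0.5],[3.5,0,88,-0.5],[3.5,20,88,-0.5],[3.5,60,88,-0.5],[3.5,100,88,-0.5],[3.5,125,88,-0.5],[3.5,135,88,-0.5],[3.5,135,88,-0.5]]' 0.4; python3 - <<'E'
from h import *
p=robot.camera_params("wrist");s=robot.read_state();print(s["tool_pos"])
np.savez("w3.npz",K=p["intrinsics"],T=p["world_from_camera"])
for n,c in(("wrist",None),):
    cv2.imwrite("pics/w3.png",robot.camera(n)[:,:,::-1])
print(proj("w",s["tool_pos"],p),proj("w",[.5562,-.3297,.088],p))
E
```

```text
t: 10.25
tool_pos: [0.5563, -0.3269, 0.1023]
eef_rot: [-0.462, 0.461, 0.536, -0.536]
wrist_force: [-1.1, 0.3, -0.1]
grip_width: 0.051
[ 0.55625191 -0.32692163  0.10229032]
[325.20004464 266.04270692] [319.54034772 251.54483045]
```

View pics/w3.png

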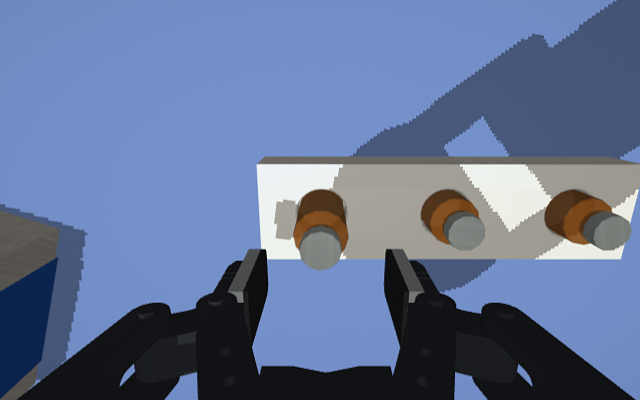

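The cap at (320,250) sits where my estimate projects (319.5, 251.5), and the jaws straddle it. I shift −3 mm in x, go down and grip.

```bash
python3 -m inch '[[-2.8,0,0,0],[-2.8,15,0,0],[-2.8,35,0,0],[-2.8,52,0,0],[-2.8,62,0,0],[-2.8,67,0,0],[-2.8,68,0,0],[-2.8,68,0,0],[-2.8,68,0,0],[-2.8,68,0,0]]' 0.4; python3 -m inch '[[0,0,0,0],[0,0,0,0],[0,0,0,0],[0,0,0,0],[0,0,0,0],[0,0,0,0],[0,0,0,0],[0,0,0,0],[0,0,0,0],[0,0,0,0]]' 1
```

```text
t: 11.55
tool_pos: [0.5568, -0.3304, 0.0357]
eef_rot: [0.461, -0.462, -0.536, 0.536]
wrist_force: [-0.5, -0.2, -0.0]
grip_width: 0.051
t: 12.8
tool_pos: [0.5568, -0.3304, 0.0356]
eef_rot: [-0.461, 0.462, 0.536, -0.536]
wrist_force: [0.5, 0.1, 4.8]
grip_width: 0.0287
```

```bash
python3 -m inch '[[0,-10,0,0],[0,-30,0,0],[0,-50,0,0],[0,-60,0,0],[0,-60,0,0],[0,-60,0,0],[0,-60,-20,0],[0,-60,-42,0],[0,-60,-55,0],[0,-60,-55,0]]'; python3 -m inch '[[0,10,0,0],[0,30,0,0],[0,45,0,0],[0,50,0,0],[0,50,2,0],[0,50,5,0],[0,50,8,0],[0,50,10,0],[0,50,12,0],[0,50,12,0]]'
```

```text
t: 14.05
tool_pos: [0.6111, -0.3218, 0.0946]
eef_rot: [0.462, -0.461, -0.536, 0.536]
wrist_force: [0.5, 0.7, 0.4]
grip_width: 0.0284
t: 15.3
tool_pos: [0.6021, -0.3239, 0.0465]
eef_rot: [-0.459, 0.464, 0.537, -0.534]
wrist_force: [10.2, 1.5, -2.5]
grip_width: 0.0285
```

```bash
python3 -m inch '[[0,0,1,0],[0,0,2,0],[0,0,3,0],[0,0,4,0],[0,0,5,0],[0,0,6,0],[0,0,7,0],[0,0,8,0],[0,0,8,0],[0,0,8,0]]'
```

```text
t: 16.55
tool_pos: [0.5966, -0.3246, 0.0478]
eef_rot: [-0.458, 0.466, 0.538, -0.533]
wrist_force: [16.2, 5.0, -2.2]
grip_width: 0.0284
```

```bash
python3 -m inch '[[0,0,2,0],[0,0,3,0],[0,0,4,0],[0,0,6,0],[0,0,7,0],[0,0,8,0],[0,0,10,0],[0,0,12,0],[0,0,12,0],[0,0,12,0]]'; python3 - <<'E'
from h import *
a=robot.camera("wrist")[:,:,::-1];b=robot.camera("scene")[:,:,::-1];c=robot.camera("side")[:,:,::-1]
cv2.imwrite("pics/w4.png",a);cv2.imwrite("pics/s4.png",b);cv2.imwrite("pics/d4.png",c)
r=lambda i,w:cv2.resize(i,w,interpolation=cv2.INTER_CUBIC)
cv2.imwrite("pics/m4.png",np.vstack([r(a[100:300,160:480],(480,300)),r(b[200:300,160:320],(480,300))]))
E
```

```text
t: 17.8
tool_pos: [0.5851, -0.3269, 0.0486]
eef_rot: [-0.457, 0.466, 0.538, -0.533]
wrist_force: [16.5, 6.0, 0.6]
grip_width: 0.0283
```

View pics/m4.png

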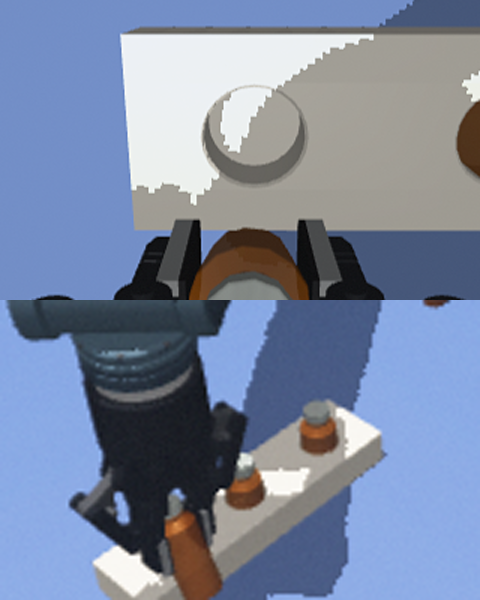

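The pivot works: the scene view shows the vial leaning about 25° with its base out to +x, and the hole below it is empty. About 7 mm more, then I back off and lift to measure.

```bash
python3 -m inch '[[0,0,2,0],[0,0,4,0],[0,0,6,0],[0,0,7,0],[0,0,7,0],[0,0,4,0],[0,0,-3,0],[0,-20,-8,0],[0,-60,-8,0],[0,-90,-8,0]]'; python3 -m inch '[[0,-40,0,0],[0,-90,0,0],[0,-130,0,0],[0,-150,0,0],[0,-160,0,0],[0,-160,0,0],[0,-160,0,0],[0,-160,0,0],[0,-160,0,0],[0,-160,0,0]]'; python3 - <<'E'
from h import *
s=robot.read_state();print(s["tool_pos"],s["joints"])
for n in("scene","side","wrist"):
    im=robot.camera(n)[:,:,::-1];cv2.imwrite(f"pics/{n}5.png",im)
    if n!="wrist":
        u,v=proj(n,s["tool_pos"]).astype(int);print(n,u,v);cr=im[max(v-40,0):v+40,u-53:u+53];cv2.imwrite(f"pics/{n}5c.png",cv2.resize(cr,(530,400),interpolation=cv2.INTER_CUBIC))
a,b=[cv2.imread(f"pics/{n}5c.png") for n in("scene","side")]
cv2.imwrite("pics/m5.png",np.hstack([a,b])[:,:][:, :1060]) 
cv2.imwrite("pics/m5.png",cv2.resize(np.hstack([a[:,130:530],b[:,130:530]]),(800,400)))
E
```

```text
t: 19.2
tool_pos: [0.5875, -0.3261, 0.138]
eef_rot: [0.461, -0.462, -0.535, 0.536]
wrist_force: [0.9, 0.2, -0.7]
grip_width: 0.0286
t: 20.45
tool_pos: [0.5872, -0.3256, 0.295]
eef_rot: [0.462, -0.462, -0.536, 0.536]
wrist_force: [0.5, 0.8, 0.5]
grip_width: 0.0284
[ 0.58717492 -0.32564756  0.29500028] [-6.74861939e-01  2.51714424e-01  1.43379465e+00 -1.05595148e-05
  1.45654907e+00 -2.39359979e+00]
scene 202 193
side 384 54
```

View pics/m5.png

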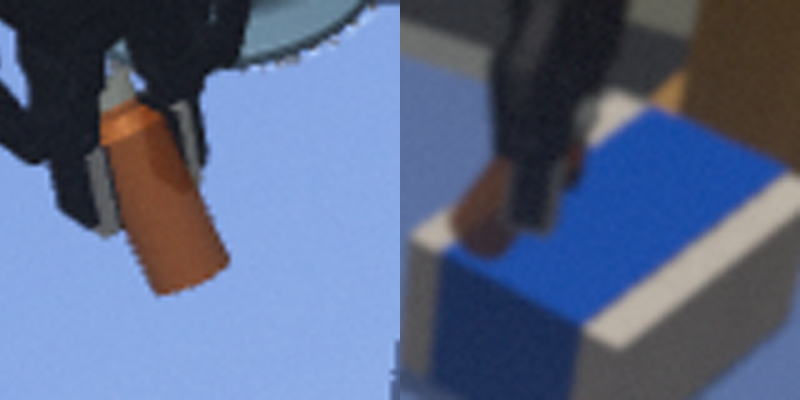

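The left crop (scene) shows the vial tilted in the jaws, base centre about (193,277), cap about (118,78). In the right crop (side) the base is about (474,240) and the cap about (588,112), with the fingers between them.

```bash
python3 - <<'E'
from h import *
np.set_printoptions(precision=4,suppress=True)
sc=lambda x,y:ray("scene",(175+x/5,153+y/5)); sd=lambda x,y:ray("side",(357+(x-400)/5,14+y/5))
B,e1=tri([sc(193,277),sd(474,240)]);C,e2=tri([sc(118,76),sd(588,112)])
print(B,e1,C,e2,"len",np.linalg.norm(C-B))
a=(C-B)/np.linalg.norm(C-B);print("axis",a,"tilt",np.degrees(np.arccos(a[2])),"tilt dir",np.degrees(np.arctan2(a[1],a[0])))
s=robot.read_state();t=np.array(s["tool_pos"]);h=np.radians(98.4)
X=np.array([np.cos(h),np.sin(h),0]);Z=np.array([-np.sin(h),np.cos(h),0])
print("base rel TCP tool x,z,up",(B-t)@X,(B-t)@Z,(B-t)[2])
# scene line constrained to the plane through TCP normal to jaw axis
for nm,(x,y) in dict(base=(193,277),sh=(134,128)).items():
    o,d=sc(x,y);p=o+d*((t-o)@X)/(d@X);print(nm,"tool z",(p-t)@Z,"up",(p-t)[2])
E
```

```text
[ 0.6111 -0.3195  0.2726] [np.float64(0.0005547126780593093), np.float64(0.0005547126780593282)] [ 0.5726 -0.3198  0.3429] [np.float64(0.0032610678614142384), np.float64(0.003261067861414285)] len 0.0802324382524382
axis [-0.4803 -0.0032  0.8771] tilt 28.706745786866513 tilt dir -179.61861100476065
base rel TCP tool x,z,up 0.0025640875185134913 -0.024530408690821886 -0.022747991380215216
base tool z -0.027833179214802318 up -0.019226278540338426
sh tool z -0.008321025058146138 up 0.03718587002428392
```

```bash
python3 - <<'E'
from h import *
np.set_printoptions(precision=1,suppress=True)
s=robot.read_state();t=np.array(s["tool_pos"]);h=np.radians(98.4)
Z=np.array([-np.sin(h),np.cos(h),0])
for th in(20,25,30,35,40):
    r=np.radians(th);a=Z*np.sin(r)+np.array([0,0,np.cos(r)]);o=t+[0,0,.021]
    for n,u0,v0,x0 in(("scene",175,153,0),("side",357,14,400)):
        print(th,n,*[np.round((proj(n,o+a*l)-[u0,v0])*5+[x0,0]) for l in(-.0465,.0125,.0315)])
for n,box in(("scene",(153,233,175,228)),("side",(14,94,357,437))):
    im=cv2.imread(f"pics/{n}5.png");hs=cv2.cvtColor(im,cv2.COLOR_BGR2HSV)
    y0,y1,x0,x1=box;m=cv2.inRange(hs[y0:y1,x0:x1],(0,90,40),(18,255,255))
    k,l,st,c=cv2.connectedComponentsWithStats(m)
    for i in range(1,k):
        if st[i,4]>40:
            ys,xs=np.where(l==i);print(n,st[i],c[i]*5,cv2.minAreaRect(np.c_[xs,ys].astype(np.float32)*5))
            if n=="scene":
                R=[(y,xs[ys==y].min(),xs[ys==y].max()) for y in range(28,52,3) if (ys==y).any()];print(np.array(R)*5)
E
```

```text
20 scene [174. 271.] [114. 125.] [94. 76.]
20 side [496. 241.] [559. 135.] [581.  98.]
25 scene [180. 272.] [113. 125.] [91. 76.]
25 side [488. 236.] [561. 136.] [587. 102.]
30 scene [185. 272.] [111. 125.] [87. 77.]
30 side [481. 230.] [563. 138.] [592. 106.]
35 scene [190. 271.] [110. 126.] [84. 78.]
35 side [474. 223.] [565. 140.] [597. 111.]
40 scene [195. 269.] [109. 126.] [81. 80.]
40 side [467. 217.] [567. 142.] [602. 116.]
scene [ 20  20  25  39 545] [156.8 195.9] ((153.21917724609375, 193.08221435546875), (192.8321990966797, 78.62256622314453), 65.55604553222656)
[[140 100 170]
 [155 110 175]
 [170 115 185]
 [185 115 190]
 [200 120 195]
 [215 120 200]
 [230 130 210]
 [245 140 215]]
side [ 51   0  29  33 623] [342.7  69.1] ((325.0, 80.0), (160.0, 140.0), 90.0)
```

```bash
python3 - <<'E'
from h import *
np.set_printoptions(precision=1,suppress=True)
im=cv2.imread("pics/wrist5.png");cv2.imwrite("pics/w5c.png",cv2.resize(im[200:360,225:425],(800,640))[:600])
s=robot.read_state();t=np.array(s["tool_pos"]);h=np.radians(98.4);Z=np.array([-np.sin(h),np.cos(h),0])
f=lambda X:np.round((proj("wrist",X)-[225,200])*4)
for th in(0,15,20,25,30,35,40):
    r=np.radians(th);a=Z*np.sin(r)+np.array([0,0,np.cos(r)]);n=-Z*np.cos(r)+np.array([0,0,np.sin(r)]);o=t+[0,0,.021]
    print(th,"cap",f(o+a*.0315),"shoulder ctr",f(o+a*.0125),"cam-side shoulder rim",f(o+a*.0125-n*.015),"cam-side base rim",f(o-a*.0465-n*.015))
E
```

```text
0 cap [400. 585.] shoulder ctr [401. 439.] cam-side shoulder rim [401. 286.] cam-side base rim [401.  62.]
15 cap [400. 484.] shoulder ctr [401. 404.] cam-side shoulder rim [401. 235.] cam-side base rim [401. 148.]
20 cap [400. 447.] shoulder ctr [401. 392.] cam-side shoulder rim [401. 221.] cam-side base rim [401. 178.]
25 cap [400. 409.] shoulder ctr [401. 379.] cam-side shoulder rim [401. 208.] cam-side base rim [401. 209.]
30 cap [400. 371.] shoulder ctr [401. 367.] cam-side shoulder rim [401. 196.] cam-side base rim [401. 241.]
35 cap [401. 334.] shoulder ctr [401. 354.] cam-side shoulder rim [401. 186.] cam-side base rim [401. 273.]
40 cap [401. 297.] shoulder ctr [401. 341.] cam-side shoulder rim [401. 178.] cam-side base rim [401. 306.]
```

View pics/w5c.png

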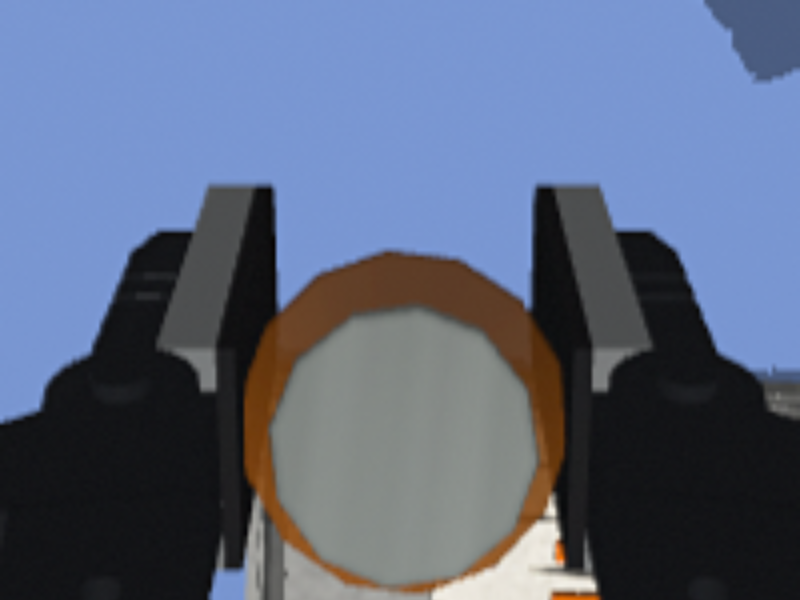

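The offset between cap centre (404,447) and shoulder circle (403,420) gives a tilt of about 25°. Triangulating base and cap gave 29°, and the scene line about 20°. So it needs roughly 9° more: I go back down the same path and push 7 mm further.

```bash
python3 -m inch '[[0,40,0,0],[0,90,0,0],[0,140,0,0],[0,185,0,0],[0,220,0,0],[0,240,0,0],[0,250,0,0],[0,250,0,0],[0,250,3,0],[0,250,6,0]]'; python3 -m inch '[[0,0,3,0],[0,0,6,0],[0,0,8,0],[0,0,10,0],[0,0,12,0],[0,0,13,0],[0,0,14,0],[0,0,15,0],[0,0,16,0],[0,0,16,0]]';  python3 -m inch '[[0,0,0,0],[0,0,-3,0],[0,0,-10,0],[0,0,-16,0],[0,-15,-16,0],[0,-50,-16,0],[0,-100,-16,0],[0,-150,-16,0],[0,-190,-16,0],[0,-220,-16,0]]'
```

```text
t: 21.85
tool_pos: [0.5818, -0.3272, 0.0467]
eef_rot: [-0.461, 0.462, 0.536, -0.536]
wrist_force: [0.5, 0.7, -0.0]
grip_width: 0.0287
t: 23.1
tool_pos: [0.5694, -0.3297, 0.0481]
eef_rot: [-0.458, 0.465, 0.537, -0.534]
wrist_force: [10.4, 1.6, 1.1]
grip_width: 0.0285
t: 24.35
tool_pos: [0.5814, -0.3269, 0.2687]
eef_rot: [0.461, -0.463, -0.536, 0.536]
wrist_force: [0.6, 0.0, -0.9]
grip_width: 0.0284
```

```bash
cat > w.py <<'E'
from h import *
import sys
def meas(im):
    hs=cv2.cvtColor(im,cv2.COLOR_BGR2HSV)[200:360,225:425]
    m=cv2.inRange(hs,(0,100,40),(20,255,255)); m[:,:58]=0;m[:,145:]=0
    k,l,st,c=cv2.connectedComponentsWithStats(m);i=1+np.argmax(st[1:,4]);y,x=np.where(l==i)
    g=cv2.inRange(hs,(0,0,100),(179,45,190)); g[:,:58]=0;g[:,145:]=0
    g=cv2.morphologyEx(g,cv2.MORPH_OPEN,np.ones((5,5)))
    k2,l2,s2,c2=cv2.connectedComponentsWithStats(g);j=1+np.argmax(s2[1:,4])
    return "brown x,y range",x.min()*4,x.max()*4,y.min()*4,y.max()*4,"cap",(s2[j,:4]*4).tolist(),(c2[j]*4).round()
E
python3 - <<'E'
from w import *
print(meas(cv2.imread("pics/wrist5.png")))
im=robot.camera("wrist")[:,:,::-1].copy();cv2.imwrite("pics/wrist6.png",im);print(meas(im));s=robot.read_state();print(s["tool_pos"])
cv2.imwrite("pics/w6c.png",cv2.resize(im[200:360,225:425],(600,480)))
E
```

```text
('brown x,y range', np.int64(244), np.int64(560), np.int64(252), np.int64(584), 'cap', [272, 312, 264, 272], array([402., 446.]))
('brown x,y range', np.int64(244), np.int64(560), np.int64(252), np.int64(588), 'cap', [272, 276, 264, 272], array([402., 408.]))
[ 0.58278076 -0.32793437  0.27337259]
```

View pics/w6c.png

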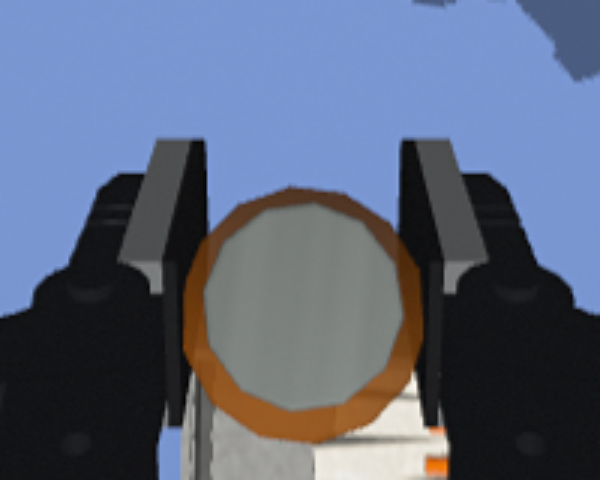

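The cap centre has moved to (402,408) against a shoulder centre of 420, which gives about 32°, close enough to the 35° axis. Now I go to a standoff by the focus point.

```bash
python3 -m inch '[[15,-4,0,0],[50,-10,-2,0],[100,-14,-5,1],[155,-14,-8,2],[210,-14,-11,3],[265,-14,-15,4.5],[320,-14,-18,6],[375,-14,-21,7],[430,-14,-24,8],[480,-14,-27,9]]'; python3 -m inch '[[40,0,0,0.5],[75,0,0,0.9],[100,0,0,0.9],[113,0,0,0.9],[116,0,0,0.9],[116,0,0,0.9],[116,0,0,0.9],[116,0,0,0.9],[116,0,0,0.9],[116,0,0,0.9]]'; python3 - <<'E'
from w import *
from scipy.spatial.transform import Rotation as Ro
s=robot.read_state();q=s["eef_rot"];R=Ro.from_quat([q[1],q[2],q[3],q[0]]).as_matrix();print(s["tool_pos"],"head",np.degrees(np.arctan2(R[1,0],R[0,0])),s["grip_width"])
o=[]
for n in("scene","side"):
    im=robot.camera(n)[:,:,::-1];cv2.imwrite(f"pics/{n}7.png",im)
    u,v=proj(n,s["tool_pos"]).astype(int);v=max(v,50);x0,y0=u-50,v-50;print(n,x0,y0);o.append(cv2.resize(im[y0:y0+120,x0:x0+80] if n=="x" else im[y0:y0+120,x0:x0+80],(400,600),interpolation=cv2.INTER_CUBIC))
cv2.imwrite("pics/m7.png",np.hstack(o))
E
```

```text
t: 25.65
tool_pos: [0.535, 0.1545, 0.277]
eef_rot: [0.503, -0.501, -0.497, 0.499]
wrist_force: [0.9, 0.0, -0.2]
grip_width: 0.0283
t: 26.9
tool_pos: [0.5383, 0.268, 0.2793]
eef_rot: [-0.506, 0.506, 0.494, -0.494]
wrist_force: [1.1, 0.6, -0.4]
grip_width: 0.0286
[0.5383367  0.26800838 0.27933818] head 88.5647161503087 0.028627356803376188
scene 346 53
side 169 249
```

View pics/m7.png

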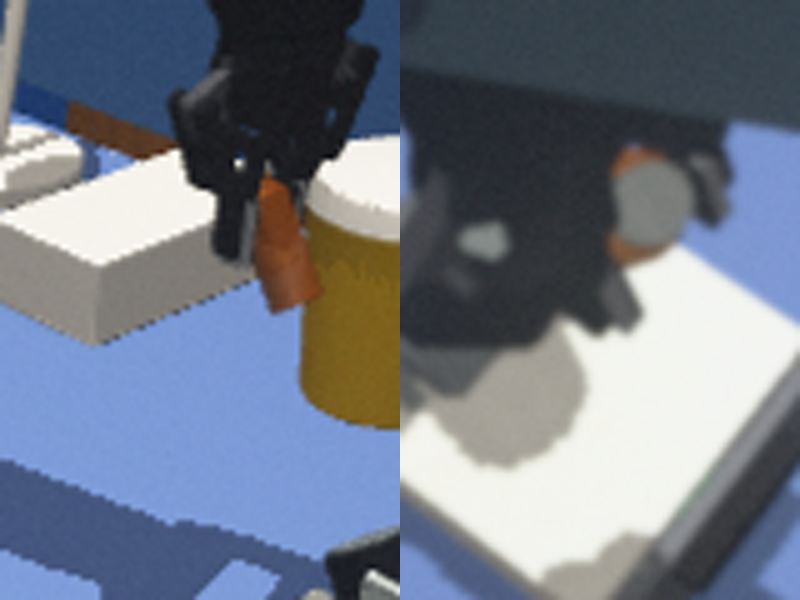

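The left crop (scene) shows the vial's base at about (295,300) and its cap hidden behind the jaws. The right crop (side) shows the cap nearly end-on at (652,205). Side's lower right shows the drawer front against the box, with a faint greenish line near (705,490) that I want to check numerically.

```bash
python3 - <<'E'
from w import *
a=cv2.imread("pics/side7.png");b=cv2.imread("pics/side0.png")
T=np.array(robot.camera_params("side")["world_from_camera"])
for y in(.23,.27):
    for x in np.arange(.58,.535,-.003):
        u,v=proj("side",[x,y,.06]);r=lambda i:cv2.getRectSubPix(i.astype(np.float32),(1,1),(u,v))[0,0].astype(int)
        print(y,round(x,3),np.round([u,v]),r(a),r(b))
hs=cv2.cvtColor(a,cv2.COLOR_BGR2HSV);m=cv2.inRange(hs,(45,60,40),(85,255,255));ys,xs=np.where(m[300:,180:300]);print("green px",len(xs),[(x+180,y+300) for x,y in zip(xs,ys)][:20])
p=robot.camera_params("wrist")
# base estimate: brown mask lowest pixels in scene
s=robot.read_state();t=np.array(s["tool_pos"])
np.set_printoptions(precision=4,suppress=True)
h=np.radians(88.5);X=np.array([np.cos(h),np.sin(h),0]);Z=np.array([-np.sin(h),np.cos(h),0])
o,d=ray("scene",(346+293/5,53+298/5));P=o+d*((t-o)@X)/(d@X);print("base on jaw plane: z,up",(P-t)@Z,(P-t)[2])
o,d=ray("side",(169+(652-400)/5,249+205/5));P=o+d*((t-o)@X)/(d@X);print("cap on jaw plane: z,up",(P-t)@Z,(P-t)[2])
for th in(25,30,35,40):
    r=np.radians(th);a_=Z*np.sin(r)+np.array([0,0,np.cos(r)]);n=Z*np.cos(r)-np.array([0,0,np.sin(r)])
    oo=t+[0,0,.021]-.003*Z
    f=lambda n_,Q,u0,v0,x0:np.round((proj(n_,Q)-[u0,v0])*5+[x0,0])
    print(th,"scene base",f("scene",oo-a_*.0465,346,53,0),"shoulder",f("scene",oo+a_*.0125,346,53,0),"side cap",f("side",oo+a_*.0315,169,249,400),"shoulder ctr",f("side",oo+a_*.0125,169,249,400))
E
```

```text
0.23 0.58 [237. 321.] [241 244 243] [195 201 197]
0.23 0.577 [238. 322.] [242 245 243] [195 201 198]
0.23 0.574 [240. 323.] [241 244 243] [194 201 198]
0.23 0.571 [241. 324.] [240 244 242] [193 201 197]
0.23 0.568 [242. 325.] [227 231 230] [175 182 179]
0.23 0.565 [244. 325.] [164 168 168] [115 119 118]
0.23 0.562 [245. 326.] [138 134 132] [70 67 66]
0.23 0.559 [246. 327.] [144 138 136] [70 64 63]
0.23 0.556 [248. 328.] [117 112 110] [85 79 77]
0.23 0.553 [249. 329.] [81 76 73] [96 93 90]
0.23 0.55 [250. 330.] [74 68 65] [97 93 90]
0.23 0.547 [252. 331.] [76 70 66] [99 93 90]
0.23 0.544 [253. 332.] [98 80 73] [104  95  92]
0.23 0.541 [254. 332.] [155 114  97] [105  95  91]
0.23 0.538 [256. 333.] [200 145 118] [106  97  93]
0.27 0.58 [223. 340.] [239 245 243] [191 200 198]
0.27 0.577 [224. 341.] [238 244 243] [190 200 197]
0.27 0.574 [226. 342.] [238 244 243] [191 200 197]
0.27 0.571 [227. 343.] [238 243 242] [189 198 195]
0.27 0.568 [228. 344.] [214 223 220] [161 171 167]
0.27 0.565 [230. 344.] [150 160 149] [105 128 102]
0.27 0.562 [231. 345.] [142 141 134] [ 82 124  68]
0.27 0.559 
[... 196 characters left out ...]
38. 350.] [62 58 57] [ 85 128  70]
0.27 0.544 [239. 351.] [59 53 51] [ 84 127  68]
0.27 0.541 [240. 352.] [77 61 53] [ 84 127  68]
0.27 0.538 [242. 353.] [119  88  74] [ 85 128  69]
green px 0 []
base on jaw plane: z,up -0.029829516689015054 -0.014242173971001804
cap on jaw plane: z,up 0.010979957833225867 0.043782984308948336
25 scene base [281. 305.] shoulder [257. 195.] side cap [646. 194.] shoulder ctr [634. 207.]
30 scene base [287. 304.] shoulder [256. 195.] side cap [654. 201.] shoulder ctr [638. 210.]
35 scene base [292. 303.] shoulder [254. 195.] side cap [662. 208.] shoulder ctr [641. 213.]
40 scene base [297. 301.] shoulder [253. 196.] side cap [670. 216.] shoulder ctr [644. 215.]
```

```bash
python3 - <<'E'
from w import *
a=cv2.imread("pics/side7.png",0).astype(np.float32);b=cv2.imread("pics/side0.png",0).astype(np.float32)
for y in(.23,.235,.31,.315):
  for nm,i,r in(("now",a,np.arange(.575,.54,-.0025)),("start",b,np.arange(.53,.48,-.0025))):
    print(y,nm,[(round(x,4),int(cv2.getRectSubPix(i,(1,1),tuple(proj("side",[x,y,.06])))[0,0])) for x in r])
im=robot.camera("wrist")[:,:,::-1];cv2.imwrite("pics/wrist7.png",im)
p=robot.camera_params("wrist")
for y in(.205,.225,.268,.31,.325):print(y,[proj("w",[x,y,z],p).round().tolist() for x,z in((.548,.048),(.56,.055),(.568,.06))])
E
```

```text
0.23 now [(np.float64(0.575), 243), (np.float64(0.5725), 243), (np.float64(0.57), 241), (np.float64(0.5675), 224), (np.float64(0.565), 167), (np.float64(0.5625), 134), (np.float64(0.56), 139), (np.float64(0.5575), 130), (np.float64(0.555), 98), (np.float64(0.5525), 73), (np.float64(0.55), 67), (np.float64(0.5475), 68), (np.float64(0.545), 75), (np.float64(0.5425), 95)]
0.23 start [(np.float64(0.53), 96), (np.float64(0.5275), 96), (np.float64(0.525), 98), (np.float64(0.5225), 96), (np.float64(0.52), 96), (np.float64(0.5175), 100), (np.float64(0.515), 104), (np.float64(0.5125), 90), (np.float64(0.51), 62), (np.float64(0.5075), 47), (np.float64(0.505), 46), (np.float64(0.5025), 57), (np.float64(0.5), 84), (np.float64(0.4975), 103), (np.float64(0.495), 109), (np.float64(0.4925), 108), (np.float64(0.49), 109), (np.float64(0.4875), 109), (np.float64(0.485), 110), (np.float64(0.4825), 110), (np.float64(0.48), 109)]
0.235 now [(np.float64(0.575), 243), (np.float64(0.5725), 243), (np.float64(0.57), 241), (np.float64(0.5675), 225), (np.float64(0.565), 161), (np.float64(0.5625), 131), (np.float
[... 2153 characters left out ...]
loat64(0.52), 102), (np.float64(0.5175), 104), (np.float64(0.515), 94), (np.float64(0.5125), 62), (np.float64(0.51), 42), (np.float64(0.5075), 39), (np.float64(0.505), 38), (np.float64(0.5025), 50), (np.float64(0.5), 67), (np.float64(0.4975), 80), (np.float64(0.495), 82), (np.float64(0.4925), 79), (np.float64(0.49), 82), (np.float64(0.4875), 99), (np.float64(0.485), 105), (np.float64(0.4825), 107), (np.float64(0.48), 107)]
0.205 [[268.0, 177.0], [267.0, 189.0], [267.0, 198.0]]
0.225 [[286.0, 176.0], [286.0, 189.0], [286.0, 197.0]]
0.268 [[326.0, 175.0], [326.0, 188.0], [326.0, 196.0]]
0.31 [[365.0, 174.0], [365.0, 187.0], [366.0, 195.0]]
0.325 [[378.0, 174.0], [379.0, 186.0], [380.0, 195.0]]
```

The drawer's panel strip now sits directly against the box's edge (the gap reads 0–2 mm, and the hard stop was felt). Both views put the tilt at 32–35°, with the base at about −29 mm tool z and −16.5 mm below the TCP. Next comes the final approach to TCP (0.557, 0.267, 0.240).

```bash
python3 -m inch '[[0,5,-2,0],[0,12,-6,0],[0,20,-10,0],[0,28,-14,0],[0,34,-17,0],[-0.5,38,-19,0],[-0.5,39,-19,0],[-0.5,39,-19,0],[-0.5,39,-19,0],[-0.5,39,-19,0]]'; python3 - <<'E'
from w import *
s=robot.read_state();t=np.array(s["tool_pos"]);print(t,s["grip_width"],np.abs(s["qvel"]).max())
o=[]
for n,b in(("scene",(95,370)),("side",(255,150))):
    im=robot.camera(n)[:,:,::-1].copy();cv2.imwrite(f"pics/{n}8.png",im);o.append(cv2.resize(im[b[0]:b[0]+120,b[1]:b[1]+80],(400,600),interpolation=cv2.INTER_CUBIC))
cv2.imwrite("pics/m8.png",np.hstack(o))
# predicted lens and lens-axis points, focus
for n,b,x0 in(("scene",(95,370),0),("side",(255,150),400)):
    print(n,*[((proj(n,np.array([.637,.2652,.15])+l*np.array([-.5734,.015,.8192]))-[b[1],b[0]])*5+[x0,0]).round() for l in(0,.09,.168)])
E
```

```text
t: 28.3
tool_pos: [0.5573, 0.2673, 0.2406]
eef_rot: [-0.506, 0.506, 0.494, -0.494]
wrist_force: [0.5, -0.2, -0.5]
grip_width: 0.0283
[0.55732276 0.26727512 0.24062776] 0.028258549535473645 0.0019908117505498973
scene [243. 329.] [188. 171.] [138.  31.]
side [593. 230.] [661. 219.] [734. 206.]
```

View pics/m8.png

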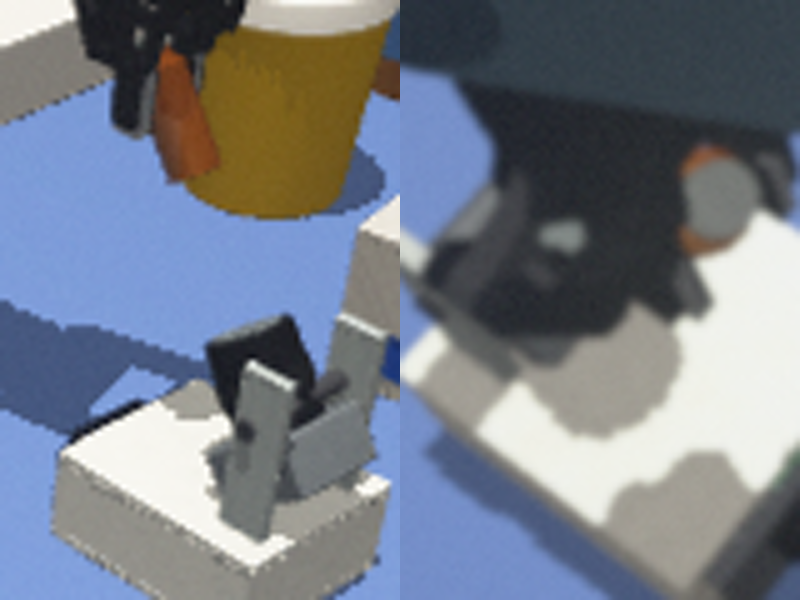

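The last picture shows the base at scene (193,173), against the focus point projected at (188,171), so about 2 mm apart. The cap at side (722,198) is about 4 mm from the lens axis, projected at (734,206), so the tilt is off by a few degrees. Nothing touches the station and the arm is at rest, so I hand in.

```bash
python3 - <<'E'
from rig import robot
print(robot.close_job())
s=robot.read_state();print(s["t"],s["tool_pos"],s["grip_width"])
E
```

```text
the job is handed in; nothing more can be done
None
the job is handed in; nothing more can be done
```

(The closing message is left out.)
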